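# Set a pump rotor to its zero mark between bench centres

### The job

The peristaltic pump's rotor is held between the points of the bench centres for a run-out check. Turn it until the square notch in the rim of its end plate faces straight up, which is the zero position for the first reading, and leave it standing there; do not shift the other things on the bench.

Things in the scene. Friction and masses are not known exactly. Their poses are not given: they have to be found in the camera images.
- bench_centres: The bench centres, fixed to the bench: dark grey cast bed 370 mm long (y) and 105 mm wide (x), a head at each end with a steel point that carries the rotor. Origin under the bed's middle. The heads start 76 mm either side of the middle; tops 146 mm over the bench, at the +y head (tailstock, with a knurled wheel) a lock handle up to 167 mm.
- rotor_mid (a point): Middle of the rotor, on its axis, half-way between its end plates, 125 mm above the bench. It is part of the bench centres and does not turn with the rotor. Its y axis lies level along the rotor's axis and points to the notched end plate; its x axis is level, square to the rotor's axis; z is up.
- rotor_core (a point): The same point, turning with the rotor; z axis to the notch. Rotor: two round aluminium end plates, radius 56 mm, 10 mm thick, 56 mm clear between them; between them four dark plastic rollers, radius 12 mm, 54 mm long, free on pins on a circle of radius 50 mm; hub of radius 15 mm. Neighbouring rollers are 47 mm apart: closed fingertips fit in from above and can push one sideways.
- rotor (a joint): Turn of the rotor, rad, endless both ways, starts between 0.9 and 5.4. At 0 (or 6.283, a whole turn) the notch faces up; growing values carry it from the top towards +x of rotor_mid: 1.57 is +x, 3.14 down. The rollers are 45, 135, 225 and 315 degrees from the notch. Steady drag about 0.05 N m: it stays where it is left and hardly coasts.
- notch (a point): Middle of the notch's mouth, on the rim of the +y end plate, 56 mm from the axis, 33 mm along it from rotor_mid. The notch is square-cut, 18 mm wide and 15 mm deep, through the plate's 10 mm; the other end plate has none. It turns with the rotor; its z axis points out of the notch, away from the rotor's axis.
- indicator: Bystander: dial indicator on a steel magnetic stand, 220 mm tall, foot 58 x 50 mm, its dial carried 85 mm to the side (+y); origin under the middle of its foot.
- bottle: Bystander: clear glass laboratory bottle with white cap, 70 mm across, 135 mm tall; origin under its middle.
- spanner: Bystander: steel spanner 180 mm long, lying on the bench; origin under its middle.
- tray: Bystander: open grey parts tray, 100 x 150 mm, 24 mm high, with spare rollers and pins; origin under its middle.

How it is judged:
By the outcome, as a careful person would: the job done as asked, in the order asked, and still so for the second after the job is handed in, with the robot touching nothing.
It also fails if it takes over 45 s, if anything falls off the work surface, if the arm or the gripper's body presses on something with over 40 N, if the wrist force passes 120 N, or if a joint passes its speed limit or range.

### The arm

A 6-joint arm with a two-finger parallel gripper is mounted at the origin on the work surface. World frame = base frame: x ahead of the robot, y to its left, z up, the work surface at z = 0. Lengths are in mm, angles in rad, forces in N, time in s.
With the tool pointing down it reaches from about 275 to 750 mm from the base axis. Payload 10.2 kg.
Tool frame: the origin (TCP) lies where the fingers leave the gripper's body, on its centre line; the fingertips stand 73 mm ahead of it and the grasp point (between the pads) lies 54 mm ahead of it; z points along the fingers, y is the line along which they close (so a half turn about z gives the same grasp; the last joint's range is limited). The gripper opens to 85 mm and grips with 20 to 120 N. Pads are 22 mm wide; open, the fingers measure 114 mm over their backs; the gripper's body (76 mm by 85 mm) begins 54 mm behind the grasp point. The pads swing forward as they close: fully open they stand 13 mm farther back than shut.
Start: joints at [-1.543, 0.313, 1.498, -0, 1.331, -0.223], TCP at [130.281, -508.585, 303.894] pointing down, gripper open.
Joint ranges: [-2.94, 2.94], [-0.97, 2.17], [0.19, 2.56], [-1.23, 4.37], [0.02, 3.11], [-2.88, 2.88]. Speed limits (rad/s): [2.39, 2.39, 3.01, 3.14, 3.14, 3.14].

### API

Orientations are given as a unit quaternion [w, x, y, z].
In Python, from rig import ctrl gives the robot as it stands.
- The arm moves only by the shell command python3 -m creep 'ROWS' [OPENING] [FORCE]. ROWS is JSON, a list that holds one entry, the list of rows, each a list of 6 numbers: the shift along the world's x, y, z in units of 25 mm (1.0 is 25 mm), then the turn, a rotation vector about the world's x, y, z in units of 5 degrees (1.0 is 5 degrees). In form: [[[x, y, z, ax, ay, az], ...]]. A call has 1 to 20 rows; each row is the pose to reach, as a shift and turn from the pose commanded when the call began; what a row does not reach only later rows make up. A row lasts 1/12 s, in which the tool goes at most 41.7 mm and 7.16 degrees, less where a joint would pass 70% of its speed; a pose out of reach is approached as far as the arm can. A call with a gripper value outside its range is refused whole. OPENING is the finger opening in mm, from 0 to 85.4, set as the call begins (- or left out, the last holds). The fingers move at their own pace and stop on an object; FORCE is the grip in N (left out, the last holds). Time passes only in rows, so rows that repeat a pose let the fingers close. It gives the time, the measured TCP pose, the force, the opening and the grip force at its end, in the units of the state.
- ctrl.sense(): the state, without advancing time (a new reading comes with each control period).
- ctrl.capture(name): name is "scene" or "top"; returns a dict with "image" (480x640x3 uint8, red, green, blue), "fx", "fy", "cx", "cy" (pixels), "k1" (the pictures are not rectified: a ray, as slopes to the right and down, at radius r is drawn at 1 + k1 r^2 times it, then the intrinsics apply), "R" (3x3) and "t" (3): a world point X has camera coordinates R X + t. Camera axes: x right, y down, z forward; pixel columns grow to the right and rows downward; lengths in mm; the calibration is good to about 2 mm. A picture is of the moment at which its call begins. There is no depth.
- ctrl.finish_job(): hands the job in; it is judged then, once.
The state is a dict: "time_s": time; "joints": joint angles; "dq": joint speeds; "tau": joint torques, N m; "eef_pos": TCP position; "ee_rot": TCP orientation; "force": force on the tool from outside, world axes, zero at the start; "wrist_torque": the same for the moment, N m; "grip_width": opening from 0.0 (shut) to 1.0 (fully open); "grip_force": force on a finger pad.
Only numpy, scipy, OpenCV 4.12 (cv2) and the standard library are available. Lean on these libraries where they do the work, as an engineer would, in place of code of your own. Each camera call takes 0.05 s, during which the arm holds its last target. There are 200 camera calls.

## Working session

There is one attempt and no reset: what is moved stays moved. The work goes in short steps, Python scripts to look and compute and a shell command to move; the robot and the scene stay as the last step left them, time stands still between calls to the robot, and variables do not carry over. Pictures are saved under pics/ and viewed, at most 10 in all, crops included, and the job is handed in when it is done.

```bash
mkdir -p pics; cat > h.py <<'E'
import numpy as np,cv2,json
from rig import ctrl
def cap(n,f):
    c=ctrl.capture(n); cv2.imwrite(f'pics/{f}.png',c['image'][...,::-1]); 
    np.savez(f'pics/{f}.npz',**{k:np.array(v) for k,v in c.items()}); return c
def load(f): return dict(np.load(f'pics/{f}.npz'))
def proj(c,X):
    X=np.atleast_2d(X).astype(float); p=X@np.array(c['R']).T+c['t']; s=p[:,:2]/p[:,2:]; s=s*(1+c['k1']*(s**2).sum(1,keepdims=True))
    return s*[c['fx'],c['fy']]+[c['cx'],c['cy']]
def ray(c,uv):
    d=(np.array(uv,float)-[c['cx'],c['cy']])/[c['fx'],c['fy']]; s=d.copy()
    for _ in range(20): s=d/(1+c['k1']*(s@s))
    R=np.array(c['R']); return -R.T@c['t'], R.T@np.append(s,1)
def onz(c,uv,z):
    o,d=ray(c,uv); return o+d*(z-o[2])/d[2]
def tri(c1,u1,c2,u2):
    o,d=ray(c1,u1);p,e=ray(c2,u2); s=np.linalg.lstsq(np.c_[d,-e],p-o,rcond=None)[0]
    a=o+d*s[0];b=p+e*s[1]; return (a+b)/2,np.linalg.norm(a-b)
E
python3 - <<'E'
from h import *
for n in('scene','top'):
    c=cap(n,n+'0'); print(n,c['fx'],c['k1'],-np.array(c['R']).T@c['t'],np.round(c['R'],3).tolist())
E
```

```text
scene 435.65124280347914 -0.1019567532590227 [1148.0996119   258.16103048  984.0246242 ] [[-0.345, 0.939, -0.008], [0.766, 0.276, -0.58], [-0.543, -0.206, -0.814]]
top 514.6828661601737 -0.043454079475858866 [ 405.14016961   37.4404797  1248.03341249] [[0.008, -1.0, -0.006], [-0.986, -0.007, -0.167], [0.167, 0.007, -0.986]]
```

View pics/scene0.png

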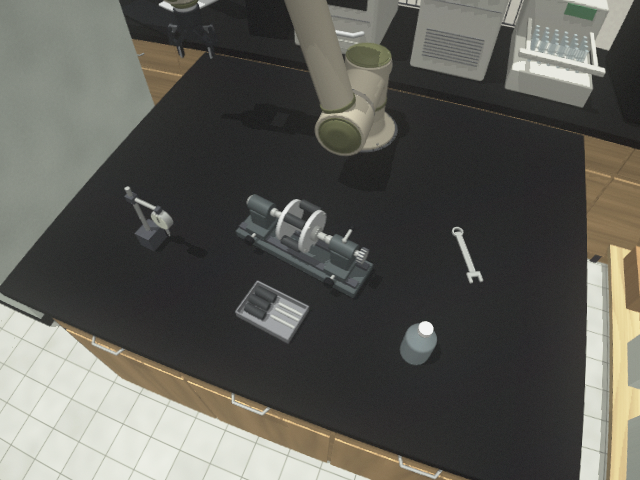

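View pics/top0.png

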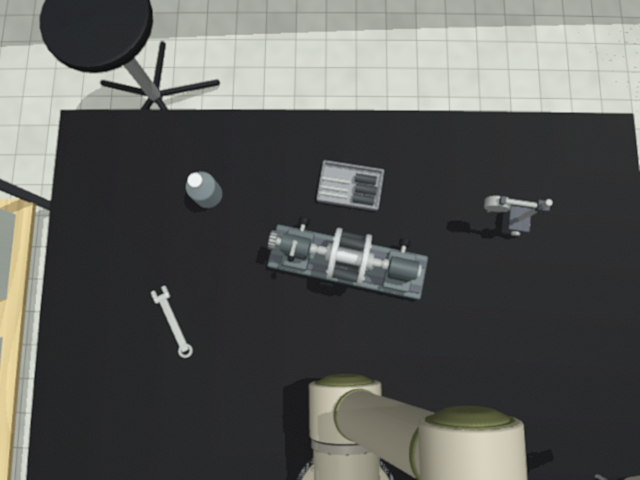

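Both views show the rotor, in the scene view near (301,225) and in the top view near (350,257). The tailstock is at the left of the top view and the tray lies beyond. I'll zoom in on both.

```bash
python3 - <<'E'
from h import *
a=load('scene0')['image'][180:300,230:380,::-1]; b=load('top0')['image'][215:305,260:435,::-1]
a=cv2.resize(a,(500,400),interpolation=cv2.INTER_CUBIC)
cv2.imwrite('pics/za.png',cv2.resize(load('scene0')['image'][185:265,255:355,::-1],(750,600),interpolation=cv2.INTER_CUBIC))
cv2.imwrite('pics/zb.png',cv2.resize(b,(787,405),interpolation=cv2.INTER_CUBIC))
E
```

```text
(no output)
```

View pics/za.png

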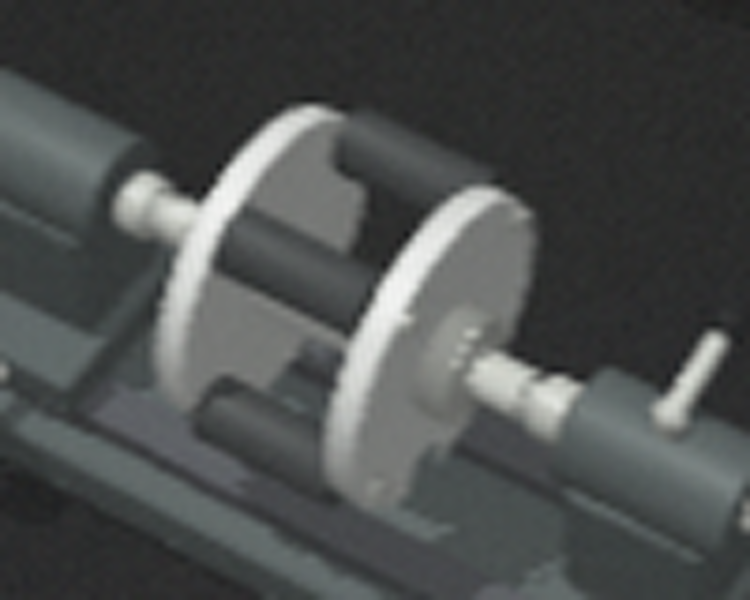

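View pics/zb.png

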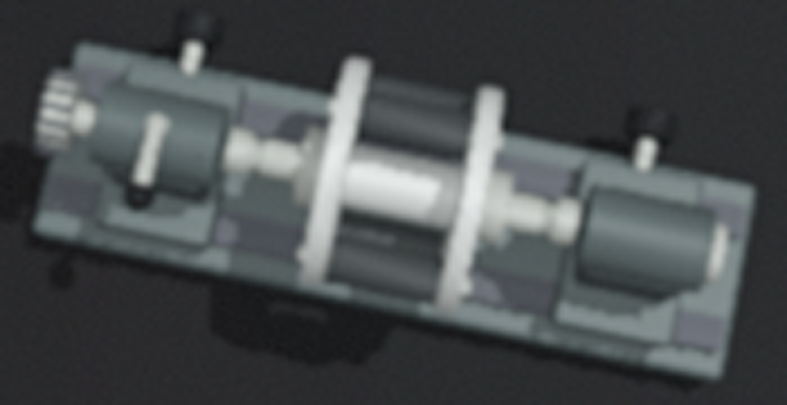

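The scene crop shows the notch at the lower right of the near plate, about crop (435,460). The spindle collars show at (130,200) and (555,405). In the top crop the same collars are at (565,220) and (240,150). I'll triangulate them.

```bash
cat > m.py <<'E'
from h import *
T=load('top0');S=load('scene0')
zt=lambda u,v:(260+u/4.5,215+v/4.5); zs=lambda u,v:(255+u/7.5,185+v/7.5)
E
python3 - <<'E'
from m import *
A,ea=tri(T,zt(565,220),S,zs(130,200));B,eb=tri(T,zt(240,150),S,zs(555,405)); print(A,ea,B,eb)
# plates from top view rims
P=[onz(T,zt(*p),125) for p in((350,62),(312,278),(490,92),(448,305))]; print(np.round(P,1))
Pm=np.mean(P,0); 
y=(B-A);y[2]=0;y/=np.linalg.norm(y); 
for w in (A,B): print('at z125 top',onz(T,proj(T,w)[0],125))
mp=(np.array(P[0])+P[1])/2-(np.array(P[2])+P[3])/2; print('yaw',np.degrees(np.arctan2(-y[0],y[1])),np.degrees(np.arctan2(-mp[0],mp[1])),np.linalg.norm(mp))
m=Pm;m[2]=125
x=np.array([y[1],-y[0],0]);print('m',m,'y',y)
# notch in scene: intersect with outer face plane (m+38 y)
def ang(uv,off=38):
    o,d=ray(S,uv);s=((m+off*y-o)@y)/(d@y);q=o+d*s-m-off*y;return np.degrees(np.arctan2(q@x,q[2])),np.hypot(q@x,q[2])
for p in((435,462),(420,475),(455,445),(470,340),(530,205),(330,440),(375,490)):print(p,ang(zs(*p)))
# overlay
im=cv2.imread('pics/za.png')
for r in(56,41):
  for k in range(0,360,10):
    t=np.radians(k);u=proj(S,m+38*y+r*(np.sin(t)*x+[0,0,np.cos(t)]))[0];u=(u-[255,185])*7.5
    cv2.circle(im,tuple(int(v) for v in u),2,(0,0,255) if k%90 else (0,255,0),-1)
    if k%30==0 and r==56: cv2.putText(im,str(k),tuple(int(v) for v in u),0,.5,(0,255,255))
cv2.imwrite('pics/ov.png',im)
E
```

```text
[534.73643165 -84.85599503 123.97092404] 3.946264492904805 [567.23652792  76.0805273  124.66318653] 0.2578193854851714
[[611.4  22.3 125. ]
 [504.7  40.2 125. ]
 [596.9 -46.6 125. ]
 [492.1 -25.8 125. ]]
at z125 top [534.61778664 -84.74403297 125.        ]
at z125 top [567.18792753  76.06894208 125.        ]
yaw -11.416967829493528 -11.358058847277757 68.79397927836445
m [551.30888546  -2.4868194  125.        ] y [0.19794763 0.9802126  0.        ]
(435, 462) (np.float64(173.88308136132008), np.float64(57.73518643997148))
(420, 475) (np.float64(163.55654957641246), np.float64(55.477794899803236))
(455, 445) (np.float64(-173.86636787535102), np.float64(63.66426742549033))
(470, 340) (np.float64(-130.32965749620993), np.float64(22.030658577599745))
(530, 205) (np.float64(-73.22410956437292), np.float64(57.44633650453208))
(330, 440) (np.float64(65.64455619803924), np.float64(72.7490836246643))
(375, 490) (np.float64(122.69177106512066), np.float64(51.000088938641504))
```

View pics/ov.png

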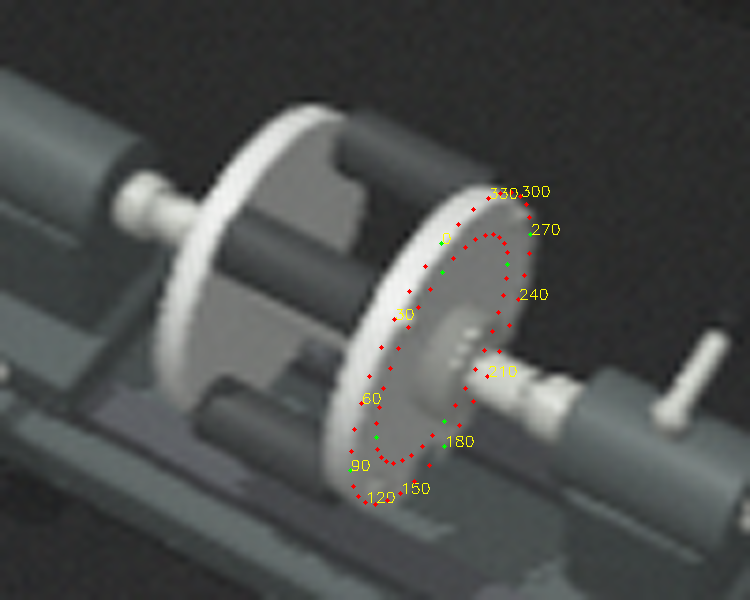

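```bash
python3 - <<'E'
from h import *
from scipy.spatial.transform import Rotation as Ro
s=ctrl.sense();q=s['ee_rot'];R=Ro.from_quat([*q[1:],q[0]]).as_matrix();print(s['time_s'],s['eef_pos'],np.round(R,3),s['grip_width'])
print('y tool az',np.degrees(np.arctan2(R[1,1],R[0,1])),'want 78.6 or -101.4')
m=np.array([551.3,-2.5]);x=np.array([.980,-.198])
for k in(62,-14,0): print(k,m+k*x,(m+k*x-s['eef_pos'][:2])/25)
E
```

```text
0.1 [ 130.29053077 -508.43649432  303.40906798] [[ 0.969  0.248 -0.   ]
 [ 0.248 -0.969  0.001]
 [ 0.    -0.001 -1.   ]] 0.9993348648003461
y tool az -75.62848111440492 want 78.6 or -101.4
62 [612.06  -14.776] [19.27077877 19.74641977]
-14 [5.3758e+02 2.7200e-01] [16.29157877 20.34833977]
0 [551.3  -2.5] [16.84037877 20.23745977]
```

```bash
python3 -m creep '[[[19.3,19.7,0.4,0,0,-5.2],[19.3,19.7,0.4,0,0,-5.2],[19.3,19.7,0.4,0,0,-5.2],[19.3,19.7,0.4,0,0,-5.2],[19.3,19.7,0.4,0,0,-5.2],[19.3,19.7,0.4,0,0,-5.2],[19.3,19.7,0.4,0,0,-5.2],[19.3,19.7,0.4,0,0,-5.2],[19.3,19.7,0.4,0,0,-5.2],[19.3,19.7,0.4,0,0,-5.2],[19.3,19.7,0.4,0,0,-5.2],[19.3,19.7,0.4,0,0,-5.2],[19.3,19.7,0.4,0,0,-5.2],[19.3,19.7,0.4,0,0,-5.2],[19.3,19.7,0.4,0,0,-5.2],[19.3,19.7,0.4,0,0,-5.2],[19.3,19.7,0.4,0,0,-5.2],[19.3,19.7,0.4,0,0,-5.2],[19.3,19.7,0.4,0,0,-5.2],[19.3,19.7,0.4,0,0,-5.2]]]' 0 20
```

```text
time_s: 1.77
eef_pos: [612.4, -16.4, 313.5]
ee_rot: [0.0, 0.995, -0.101, -0.001]
force: [-0.1, -0.2, -0.1]
grip_width: -0.0
grip_force: 0.0
```

```bash
python3 -m creep '[[[0,0,-1,0,0,0],[0,0,-2,0,0,0],[0,0,-2.5,0,0,0],[0,0,-3,0,0,0],[0,0,-3.6,0,0,0],[0,0,-3.6,0,0,0],[0,0,-3.6,0,0,0]]]'
python3 - <<'E'
from h import *
c=cap('scene','s1');d=cap('top','t1')
a=cv2.resize(c['image'][150:290,230:390,::-1],(400,350),interpolation=cv2.INTER_CUBIC)
b=cv2.resize(d['image'][190:330,270:430,::-1],(400,350),interpolation=cv2.INTER_CUBIC)
cv2.imwrite('pics/z1.png',np.hstack([a,b]))
E
```

```text
time_s: 2.35
eef_pos: [612.3, -17.0, 224.0]
ee_rot: [-0.0, 0.995, -0.102, -0.0]
force: [0.7, -0.1, 0.7]
grip_width: 0.001
grip_force: 0.0
```

View pics/z1.png

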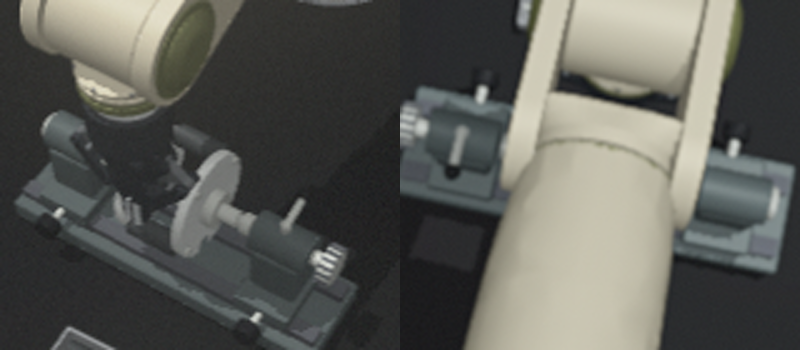

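The fingertips are between the plates on the far side of the roller. I'll push it towards the robot.

```bash
python3 -m creep '[[[-0.3,0.1,0,0,0,0],[-0.6,0.17,0,0,0,0],[-0.9,0.23,0,0,0,0],[-1.2,0.3,0,0,0,0],[-1.5,0.36,0,0,0,0],[-1.8,0.42,0,0,0,0],[-2.1,0.48,0,0,0,0],[-2.4,0.54,0,0,0,0],[-2.65,0.59,0,0,0,0],[-2.85,0.63,0,0,0,0],[-2.85,0.63,0,0,0,0],[-2.85,0.63,0,0,0,0]]]'
```

```text
time_s: 3.45
eef_pos: [541.4, -0.3, 223.9]
ee_rot: [-0.0, 0.995, -0.101, -0.0]
force: [-0.2, -0.4, 0.6]
grip_width: 0.002
grip_force: 0.0
```

```bash
python3 -m creep '[[[0.1,0,0,0,0,0],[0.1,0,1,0,0,0],[0.1,0,2,0,0,0],[0.1,0,2.6,0,0,0],[1,-0.2,2.6,0,0,0],[2,-0.4,2.6,0,0,0],[3.1,-0.62,2.6,0,0,0],[3.1,-0.62,2.6,0,0,0],[3.1,-0.62,2,0,0,0],[3.1,-0.62,1,0,0,0],[3.1,-0.62,0.4,0,0,0],[3.1,-0.62,0,0,0,0],[3.1,-0.62,0,0,0,0]]]'
python3 - <<'E'
from h import *
c=cap('scene','s2')
cv2.imwrite('pics/z2.png',cv2.resize(c['image'][185:265,255:355,::-1],(750,600),interpolation=cv2.INTER_CUBIC))
E
```

```text
time_s: 4.53
eef_pos: [618.5, -15.7, 221.7]
ee_rot: [-0.0, 0.995, -0.101, -0.002]
force: [-0.0, 0.0, -0.7]
grip_width: -0.001
grip_force: 0.0
```

View pics/z2.png

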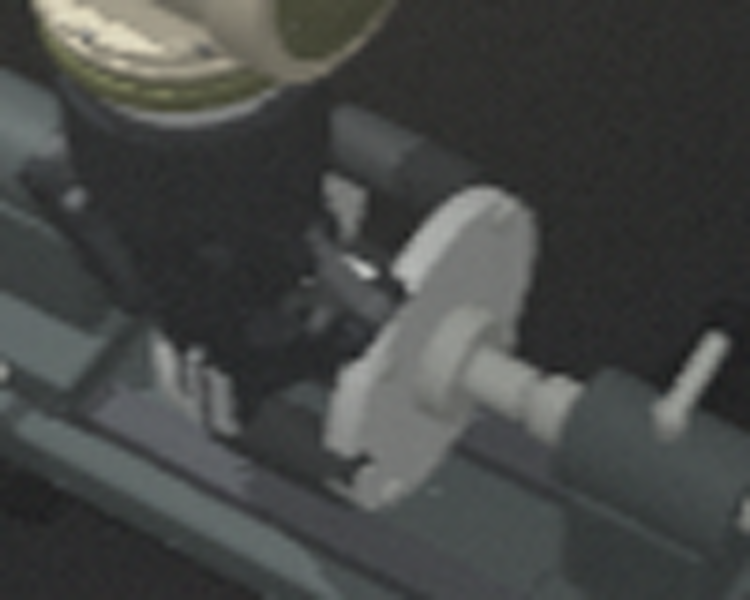

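The notch is now at crop (350,465), about 95°, as expected. Next is the second push.

```bash
python3 -m creep '[[[-0.3,0.06,0.04,0,0,0],[-0.6,0.12,0.06,0,0,0],[-0.9,0.18,0.06,0,0,0],[-1.2,0.24,0.06,0,0,0],[-1.5,0.3,0.06,0,0,0],[-1.8,0.36,0.06,0,0,0],[-2.1,0.42,0.06,0,0,0],[-2.4,0.48,0.06,0,0,0],[-2.7,0.54,0.06,0,0,0],[-2.9,0.58,0.06,0,0,0],[-3.1,0.62,0.06,0,0,0],[-3.1,0.62,0.06,0,0,0],[-3.1,0.62,0.06,0,0,0]]]'
python3 -m creep '[[[0.1,0,0,0,0,0],[0.1,0,1,0,0,0],[0.1,0,2,0,0,0],[0.1,0,3,0,0,0],[0,-1.5,3.6,0,0,0],[0,-3,3.6,0,0,0],[-1,-4.5,3.6,0,0,0],[-2,-6,3.6,0,0,0],[-3,-7.5,3.6,0,0,0],[-4,-9,3.6,0,0,0],[-5,-10.5,3.6,0,0,0],[-5,-12,3.6,0,0,0],[-5,-12,3.6,0,0,0],[-5,-12,3.6,0,0,0]]]'
python3 - <<'E'
from h import *
c=cap('scene','s3');d=cap('top','t3')
a=cv2.resize(c['image'][195:259,280:344,::-1],(400,400),interpolation=cv2.INTER_CUBIC)
b=cv2.resize(d['image'][225:289,318:382,::-1],(400,400),interpolation=cv2.INTER_CUBIC)
cv2.imwrite('pics/z3.png',np.hstack([a,b]))
E
```

```text
time_s: 5.67
eef_pos: [541.3, -0.4, 225.5]
ee_rot: [0.0, 0.995, -0.101, -0.0]
force: [0.1, 0.4, -0.2]
grip_width: -0.003
grip_force: 0.0
time_s: 6.83
eef_pos: [415.8, -303.1, 315.0]
ee_rot: [0.0, 0.995, -0.103, -0.0]
force: [0.1, -0.0, -0.7]
grip_width: -0.002
grip_force: 0.0
```

View pics/z3.png

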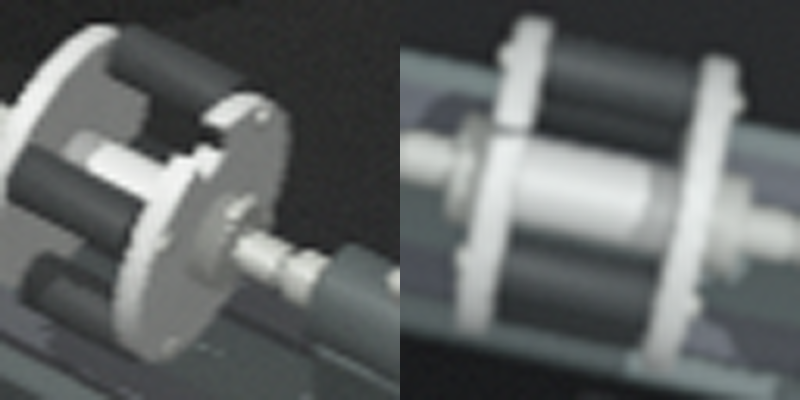

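Scene view (left half): the notch faces up at about (205,155), with pin heads at (263,115), (165,240) and (172,342). Top view (right half): the notch edge is at about (512,130). I'll work out the angle from the pins and from the notch walls.

```bash
cat > ang.py <<'E'
from h import *
import sys
y=np.array([.1979,.9802,0]);x=np.array([y[1],-y[0],0])
def pins(S,uvs,off=39):
    m=np.array([551.3,-2.5,125]);g=cv2.cvtColor(S['image'],cv2.COLOR_RGB2GRAY).astype(float);out=[];px=[]
    for u,v in uvs:
        U,V=int(round(u)),int(round(v));w=g[V-2:V+3,U-2:U+3];k=np.clip(w-np.median(w)-6,0,None)
        yy,xx=np.mgrid[V-2:V+3,U-2:U+3];p=((k*xx).sum()/k.sum(),(k*yy).sum()/k.sum());px.append(p)
        o,d=ray(S,p);s=((m+off*y-o)@y)/(d@y);q=o+d*s-m;out.append((q@x,q[2]))
    return np.array(out),np.array(px)
E
python3 - <<'E'
from ang import *
S=load('s3');T=load('t3')
z=lambda u,v:(280+u/6.25-.4,195+v/6.25-.4)
q,px=pins(S,[z(263,115),z(165,240),z(172,342)]);print('nominal');
hand=[]
m=np.array([551.3,-2.5,125])
for u in [z(263,115),z(165,240),z(172,342)]:
    o,d=ray(S,u);s=((m+39*y-o)@y)/(d@y);w=o+d*s-m;hand.append((w@x,w[2]))
for Q in(q,np.array(hand)):
    print(np.round(Q,1).tolist()); 
    v=Q[2]-Q[0]; th=np.degrees(np.arctan2(v[0],v[1])); c=(Q[2]+Q[0])/2
    w=Q[1]-Q[0]; print('diam',np.hypot(*v),'rot from AC',th-135,'centre',c,'rot from AB',-np.degrees(np.arctan2(w[1],w[0])),np.hypot(*w))
    w=Q[2]-Q[1]; print('rot BC',np.degrees(np.arctan2(w[0],w[1]))%360-180,np.hypot(*w))
# profile along the +y plate in top view, rim strip: z=181 near top
from scipy.ndimage import map_coordinates as mc
g=cv2.cvtColor(T['image'],cv2.COLOR_RGB2GRAY).astype(float)
for off in(30,33,36):
    r=[]
    for t in range(-30,32,2):
        a=np.radians(t);u=proj(T,m+off*y+55*(np.sin(a)*x+[0,0,np.cos(a)]))[0];r.append(int(mc(g,[[u[1]],[u[0]]],order=1)[0]))
    print('top',off,r)
g=cv2.cvtColor(S['image'],cv2.COLOR_RGB2GRAY).astype(float)
for off in(30,33,36):
    r=[]
    for t in range(-30,32,2):
        a=np.radians(t);u=proj(S,m+off*y+55*(np.sin(a)*x+[0,0,np.cos(a)]))[0];r.append(int(mc(g,[[u[1]],[u[0]]],order=1)[0]))
    print('scene',off,r)
a=S['image'][199:239,290:340,::-1];b=T['image'][226:282,322:350,::-1]
cv2.imwrite('pics/z4.png',np.hstack([cv2.resize(a,(500,400),interpolation=cv2.INTER_LINEAR),cv2.resize(b,(200,400),interpolation=cv2.INTER_LINEAR)]))
E
```

```text
nominal
[[-30.8, 44.2], [43.2, 47.6], [36.4, -31.0]]
diam 100.79217999414179 rot from AC 3.2116423435144554 centre [2.82418381 6.58079678] rot from AB -2.668293955774894 74.00201286919187
rot BC 4.912779123977089 78.8866791704903
[[-33.9, 37.1], [37.1, 38.4], [34.9, -32.5]]
diam 97.87550780975215 rot from AC 0.29799491217764285 centre [0.50091956 2.27688512] rot from AB -1.0480875985781395 71.0071230617406
rot BC 1.735891885488769 70.89881803043629
top 30 [200, 199, 200, 202, 205, 210, 214, 217, 218, 219, 222, 225, 228, 227, 227, 228, 228, 223, 206, 175, 180, 204, 214, 213, 209, 207, 207, 206, 204, 201, 199]
top 33 [209, 210, 212, 214, 216, 219, 222, 224, 227, 229, 230, 231, 233, 233, 233, 233, 233, 223, 197, 175, 183, 215, 221, 221, 219, 217, 216, 214, 212, 210, 209]
top 36 [204, 205, 207, 210, 214, 217, 219, 219, 222, 226, 228, 226, 224, 224, 226, 228, 225, 211, 178, 160, 175, 204, 216, 213, 212, 212, 213, 211, 206, 203, 200]
scene 30 [192, 196, 208, 212, 208, 213, 214, 212, 219, 204, 181, 128, 72, 47, 44, 46, 46, 49, 46, 64, 117, 211, 231, 232, 236, 237, 238, 237, 235, 234, 232]
scene 33 [208, 210, 212, 214, 216, 219, 222, 222, 223, 221, 180, 113, 69, 50, 44, 44, 87, 122, 138, 137, 191, 228, 238, 239, 239, 239, 239, 238, 237, 235, 231]
scene 36 [191, 197, 202, 203, 205, 210, 210, 203, 209, 189, 157, 118, 74, 50, 45, 75, 142, 194, 224, 223, 228, 231, 222, 222, 228, 226, 220, 223, 220, 215, 217]
```

View pics/z4.png

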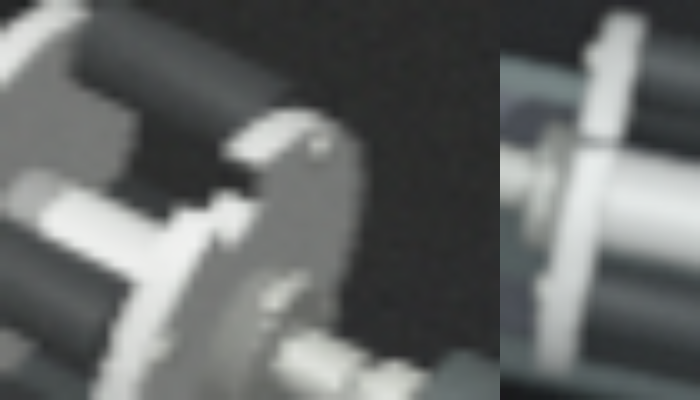

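```bash
cat > fit.py <<'E'
from ang import *
from scipy.ndimage import map_coordinates as mc
def fit(name,cam):
    C=load(name);g=cv2.cvtColor(C['image'],cv2.COLOR_RGB2GRAY).astype(float);m=np.array([551.3,-2.5,125])
    pt=lambda off,r,a:m+off*y+r*(np.sin(a)*x+[0,0,np.cos(a)])
    smp=lambda P:(lambda u:mc(g,[u[:,1],u[:,0]],order=1))(proj(C,P))
    rows=[]
    rs=np.arange(48,64,.25)
    sets=[(38,range(256,318,3))] if cam=='scene' else [(33,(270,272,274,276,278,280,282,284)),(33,(82,84,86,88,90,92))]
    if cam=='scene': sets+=[(38,range(120,150,3))]
    if cam=='scene':
      for off,ts in sets:
        for t in ts:
            p=smp(np.array([pt(off,r,np.radians(t)) for r in rs]));d=np.convolve(p,np.r_[np.ones(6),-np.ones(6)],'valid')
            i=np.argmax(d) ; rows.append((t,rs[i]+6*.25-.125,d[i]/6))
      R=np.array(rows);R=R[R[:,2]>30];a=np.radians(R[:,0])
      for _ in range(3):
          s=np.linalg.lstsq(np.c_[np.sin(a),np.cos(a)],R[:,1]-56,rcond=None)[0];e=R[:,1]-56-np.c_[np.sin(a),np.cos(a)]@s
          k=abs(e)<1.5;R=R[k];a=a[k]
      print('scene centre shift x,z',s,len(R),'res',e[k].std())
    else:
      xs=np.arange(-75,75,.25);o=-np.array(C['R']).T@C['t']-m
      p=smp(np.array([m+33*y+v*x for v in xs]));lo=xs[np.argmax(np.abs(np.convolve(p,np.r_[np.ones(6),-np.ones(6)],'same'))*(xs<-35))]
      hi=xs[np.argmax(np.abs(np.convolve(p,np.r_[np.ones(6),-np.ones(6)],'same'))*(xs>35))]
      ok,oz=o@x,o[2];L=np.hypot(ok,oz);b=np.arctan2(ok,oz);h=np.arcsin(56/L)
      tr=lambda ang:ok-oz*np.tan(ang)
      print('top edges',lo,hi,'expected',tr(b+h),tr(b-h))
E
python3 -c "
from fit import *
fit('s0' if 0 else 'scene0','scene');fit('s3','scene');fit('top0','top');fit('t3','top')"
```

```text
scene centre shift x,z [0. 0.] 0 res nan
scene centre shift x,z [0. 0.] 0 res nan
top edges -75.0 57.75 expected -56.19988170735334 56.95352836977645
top edges -75.0 57.75 expected -56.19988170735334 56.95352836977645
  ret = _var(a, axis=axis, dtype=dtype, out=out, ddof=ddof,
  arrmean = um.true_divide(arrmean, div, out=arrmean,
  ret = ret.dtype.type(ret / rcount)
```

```bash
sed -i "s/np.r_\[np.ones(6),-np.ones(6)\],'valid'/np.r_[-np.ones(6),np.ones(6)][::1]*-1*-1,'valid'/; s/(xs<-35)/((xs<-35)\&(xs>-70))/; s/(xs>35)/((xs>35)\&(xs<70))/" fit.py
sed -i "s/np.r_\[-np.ones(6),np.ones(6)\]\[::1\]\*-1\*-1/np.r_[-np.ones(6),np.ones(6)]/" fit.py
sed -i "s/i=np.argmax(d) ;/i=np.argmax(d);/" fit.py
python3 -c "
from fit import *
fit('scene0','scene');fit('s3','scene');fit('top0','top');fit('t3','top')"
```

```text
scene centre shift x,z [2.75759875 2.76118129] 8 res 0.6886167179829559
scene centre shift x,z [3.1662879 3.5788805] 3 res 8.082925439191438e-05
top edges -60.0 57.75 expected -56.19988170735334 56.95352836977645
top edges -58.0 57.75 expected -56.19988170735334 56.95352836977645
```

```bash
python3 -c "
from rig import ctrl
print(ctrl.finish_job())"
```

```text
the job is handed in; nothing more can be done
None
```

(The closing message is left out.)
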